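Pack the camera in its transit case and turn the buttons to lock the lid

TASK

Stand the silver-and-black camera upright in the open black transit case, lay the aluminium lid flat in its recess on top, and then lock the lid by turning both red-studded turnbuttons fully inward over it. Turn aside first any turnbutton that is in the way, set the camera and lid down gently rather than dropping them, keep the camera upright, and leave the other things on the trolley where they are.

Things in the scene. Friction and masses are not known exactly. Their poses are not given: they have to be found in the camera images.
- case: black open transit case, fixed, any yaw, 234 (x) x 140 (y) mm, rim 106 mm high. Origin: centre of its underside, z up. Pocket for the camera (its long side along the case's x, lens to either side): 146 x 124 mm, centred, floor at height 6 mm. Above it the lid recess, 178 x 124 mm, with grey end ledges at height 96 mm. A turnbutton on the middle of each end rim
- pivot_a (a point): pivot of turnbutton a, on the end rim at case x = +103 mm, y = 0, height 107 mm (bar's underside). The bar is flat steel, 16 mm wide, at heights 107 to 115 mm, from 10 mm behind the pivot to 58 mm ahead, with an upright red round stud 48 mm from the pivot
- pivot_b (a point): pivot of turnbutton b, at case x = -103 mm, y = 0, height 107 mm; bar and stud the same as those of a
- button_a (a joint): turnbutton at the case's +x end, rad: 0 = points inward along the case's -x over the lid (locked, stop), grows anticlockwise seen from above, 1.57 = along the end rim, stud at the case's -y side (clear of the recess above about 1.45), 1.75 = other stop; stiff enough to stay where left
- button_b (a joint): turnbutton at the case's -x end, rad: 0 = points inward along the case's +x over the lid (locked, stop), grows anticlockwise seen from above, 1.57 = along the end rim, stud at the case's +y side (clear of the recess above about 1.45), 1.75 = other stop; stiff enough to stay where left
- stud_a (a point): middle of turnbutton a's red stud, on its axis; the stud is 16 mm in diameter and 28 mm tall (heights 115 to 143 mm), this point at 129 mm
- stud_b (a point): middle of turnbutton b's red stud, on its axis; the stud is 16 mm in diameter and 28 mm tall (heights 115 to 143 mm), this point at 129 mm
- camera: camera to pack, black with silver top and base, about 0.45 kg, standing upright: 126 mm long (its x), body 36 mm thick (y), body top at 80 mm (two small dials near the ends rise to 85 mm); lens 42 mm in diameter, axis 33 mm above the underside (its top at 54 mm), sticks out 26 mm from the middle of the -y face. Origin: centre of the body's underside, z up
- lid: loose aluminium lid lying flat, about 0.3 kg, 168 x 114 x 8 mm (x, y, z), with a blue upright grip in its middle, 50 mm long (x), 12 mm thick (y), 30 mm tall (8 to 38 mm). Origin: centre of its underside, z up. Fits the recess either way round, its x along the case's x
- red_camera: bystander: red camera of the same form and size as the one to pack, standing upright; origin at the centre of its underside
- bottle: bystander: white bottle with blue cap, 60 mm in diameter, 150 mm tall, upright; origin at the centre of its underside
- lens: bystander: black lens standing on end, 66 mm in diameter, 70 mm tall; origin at the centre of its underside
- brush: bystander: dust brush with a dark wooden handle lying flat along y, 24 x 160 x 12 mm (x, y, z); origin at the centre of its underside
Things that resemble listed ones, but are neither listed nor needed, are in the scene too. Leave any yellow look-alike of the camera alone. What is shaped like the lid but turquoise is not meant.

How it is judged:
On the way, in this order (a step that is already met when the one before it is completed fails the run):
1. the camera stands upright on the case's floor (x of camera in the frame of case between -0.02 and 0.02 m and y of camera in the frame of case between -0.05 and 0.05 m and z of camera in the frame of case between 0 and 0.012 m and angle between camera's own z axis and vertical below 0.08 rad), for 0.2 s.
2. the lid lies flat in its recess (all of step 1 and x of lid in the frame of case between -0.01 and 0.01 m and y of lid in the frame of case between -0.01 and 0.01 m and z of lid in the frame of case between 0.092 and 0.0995 m and angle between lid's own z axis and vertical below 0.04 rad), for 0.2 s.
At the end, for the whole second after the job is handed in: The camera stands upright (within 0.08 rad) on the case's floor, the lid lies flat in its recess (origin within 10 mm of the middle in x and y and 4 mm in height of the ledges, level within 0.04 rad), both turnbuttons are within 0.25 rad of fully inward, and camera and lid are at rest (all of step 2 and value of joint each of button_a, button_b below 0.25 rad and linear speed of each of camera, lid below 0.02 m/s); the robot touches nothing.
It fails at once if the camera tipped by more than 0.6 rad (angle between camera's own z axis and vertical above 0.6 rad).
It fails at once if the camera or the lid dropped (faster than 0.7 m/s with no finger on it) ((linear speed of camera above 0.7 m/s and contact force between the fingers and camera below 0.5 N) or (linear speed of lid above 0.7 m/s and contact force between the fingers and lid below 0.5 N)).
It fails at once if a bystander (red camera, bottle, lens, brush) moved by more than 30 mm (distance of any of red_camera, bottle, lens, brush from where it was at the start of the episode above 0.03 m).
It also fails if it takes over 72 s, if anything falls off the work surface, if the arm or the gripper's body presses on something with over 40 N, if the wrist force passes 120 N, or if a joint passes its speed limit or range.

ROBOT

A 7-joint arm with a two-finger parallel gripper is mounted at the origin on the work surface. World frame = base frame: x ahead of the robot, y to its left, z up, the work surface at z = 0. Lengths are in m, angles in rad, forces in N, time in s.
With the tool pointing down it reaches from about 0.4 to 0.85 m from the base axis. Payload 6.9 kg.
Tool frame: the origin (TCP) lies midway between the tips of the shut fingers; the grasp point (between the pads) lies 19 mm behind it; z points along the fingers, y is the line along which they close (so a half turn about z gives the same grasp; the last joint's range is limited). The gripper opens to 85 mm and grips with 20 to 120 N. Pads are 22 mm wide; open, the fingers measure 114 mm over their backs; the gripper's body (76 mm by 85 mm) begins 54 mm behind the grasp point. The pads swing forward as they close: fully open they stand 13 mm farther back than shut.
Start: joints at [1.375, 0.507, -0.238, 1.5, 0.126, 1.149, -0.155], TCP at [0.186, -0.597, 0.231] pointing down, gripper open.
Joint ranges: [-3.08, 3.08], [-0.24, 2.05], [-1.43, 1.35], [0, 2.5], [-1.52, 4.66], [0.17, 1.96], [-2.89, 2.89]. Speed limits (rad/s): [2.39, 2.39, 3.14, 3.14, 3.14, 3.14, 3.14].

INTERFACE

Orientations are given as a unit quaternion [w, x, y, z].
In Python, from plant import telemetry, snapshot, calibration, order gives the robot as it stands.
- The arm moves only by the tool arm_command, never from a script. Its argument "commands" is one flat list of numbers, 7 for each row, row after row: the shift along the tool's x, y, z in m, then the turn, a rotation vector about the tool's x, y, z in rad, then the closure, from 0 (fully open) to 1 (shut). A call has 1 to 8 rows; each row shifts and turns the commanded pose from where the row before left it, along the tool's axes as they then stand; what a row does not reach is not made up. A row lasts 1/10 s, in which the tool goes at most 50 mm and 8.59 degrees, less where a joint would pass 70% of its speed; a pose out of reach is approached as far as the arm can. A call is refused whole if a number of a shift passes 0.05 or a number of a turn 0.15, either way. A call with a gripper value outside its range is refused whole. The fingers move at their own pace and stop on an object; "force" is the grip in N (left out, the last holds). Time passes only in rows, so rows that do not move let the fingers close. It gives the time, the measured TCP pose, the force, the opening and the grip force at its end, in the units of the state.
- telemetry.read_state(): the state, without advancing time (a new reading comes with each control period).
- snapshot(name): name is "scene" or "top" or "wrist"; returns the picture (384x512x3 uint8, blue, green, red); there is no depth.
- calibration(name): a dict with "intrinsics" (3x3 intrinsics, pixels), "rvec" (rotation vector, rad) and "tvec" (3), from world to camera coordinates, as OpenCV has them; the wrist camera has in their place "T_tool_cam" (4x4, takes a point from camera to tool coordinates, whose origin is the TCP and whose axes are the flange's). Camera axes: x right, y down, z forward; pixel columns grow to the right and rows downward; lengths in m; the calibration is good to about 2 mm. A picture is of the moment at which its call begins: read the wrist's pose just before it. calibration takes no time and is no camera call.
- order.job_done(): hands the job in; it is judged then, once.
The state is a dict: "clock": time; "qpos": joint angles; "joint_vel": joint speeds; "joint_efforts": joint torques, N m; "position": TCP position; "orientation": TCP orientation; "contact_force": force on the tool from outside, world axes, zero at the start; "ft_torque": the same for the moment, N m; "gripper_width": finger opening in m; "gripper_force": force on a finger pad.
Only numpy, scipy, OpenCV 4.12 (cv2) and the standard library are available. Lean on these libraries where they do the work, as an engineer would, in place of code of your own. Each camera call takes 0.05 s, during which the arm holds its last target. There are 200 camera calls.

## Working session

There is one attempt and no reset: what is moved stays moved. The work goes in short steps, Python scripts to look and compute and a tool call to move; the robot and the scene stay as the last step left them, time stands still between calls to the robot, and variables do not carry over. Pictures are saved under pics/ and viewed, at most 10 in all, crops included, and the job is handed in when it is done.

Besides the shell and the picture viewer there is one more tool, called after ">>>" as name(argument=value, ...), one argument or row to a line, values as JSON. arm_command: Moves the arm, as the interface text tells. Its arguments: {"type":"object","properties":{"commands":{"type":"array"},"force":{"type":"number"}},"required":["commands"]}

```bash
mkdir -p pics
cat > h.py <<'E'
import numpy as np, cv2
from scipy.spatial.transform import Rotation as R
from plant import telemetry, snapshot, calibration, order
def cam(name,st=None):
    c=calibration(name);K=np.array(c["intrinsics"],float)
    if "rvec" in c:
        Rm=cv2.Rodrigues(np.array(c["rvec"],float))[0];t=np.array(c["tvec"],float).ravel();return K,Rm.T,-Rm.T@t
    T=np.array(c["T_tool_cam"]);q=st["orientation"];Rt=R.from_quat([q[1],q[2],q[3],q[0]]).as_matrix()
    return K,Rt@T[:3,:3],Rt@T[:3,3]+np.array(st["position"])
def ray(C,uv):
    K,Rc,o=C;d=Rc@np.linalg.solve(K,np.array([uv[0],uv[1],1.]));return o,d/np.linalg.norm(d)
def onz(C,uv,z):
    o,d=ray(C,uv);return o+d*(z-o[2])/d[2]
def tri(rs):
    A=sum(np.eye(3)-np.outer(d,d) for o,d in rs);b=sum((np.eye(3)-np.outer(d,d))@o for o,d in rs)
    p=np.linalg.solve(A,b);return p,[np.linalg.norm((np.eye(3)-np.outer(d,d))@(p-o)) for o,d in rs]
def proj(C,p):
    K,Rc,o=C;q=K@(Rc.T@(np.array(p)-o));return q[:2]/q[2]
E
python3 - <<'E'
from h import *
s=telemetry.read_state();print(s)
for n in("scene","top","wrist"):
    im=snapshot(n);cv2.imwrite(f"pics/{n}0.png",im)
    print(n,cam(n,s))
a=cv2.imread("pics/scene0.png");b=cv2.imread("pics/top0.png")
cv2.imwrite("pics/top0b.png",cv2.resize(b,(800,600),interpolation=cv2.INTER_CUBIC))
cv2.imwrite("pics/scene0b.png",cv2.resize(a,(800,600),interpolation=cv2.INTER_CUBIC))
E
```

```text
{'clock': 0.0, 'qpos': array([ 1.3745177 ,  0.50833486, -0.23751384,  1.50116658,  0.12570826,
        1.14891105, -0.15481663]), 'joint_vel': array([-0.0021662 , -0.00024802, -0.00152612, -0.00087723, -0.00022459,
       -0.00021044,  0.00010674]), 'joint_efforts': array([ 6.74875100e-04, -6.20602870e+01, -2.18621604e+00, -2.49656242e+01,
        1.28352258e-02,  1.18503993e-02, -1.32623214e-05]), 'position': array([ 0.18552206, -0.59628156,  0.23041951]), 'orientation': array([-9.00165333e-04,  9.88637498e-01,  1.50316532e-01, -1.63133142e-04]), 'contact_force': array([-0.78464936,  0.12251796, -0.21301972]), 'ft_torque': array([ 0.00854273, -0.02033152,  0.00354718]), 'gripper_force': 0.0, 'gripper_width': 0.08550287018328578}
scene (array([[466.15047717,   0.        , 261.86353319],
       [  0.        , 466.15047717, 197.48589904],
       [  0.        ,   0.        ,   1.        ]]), array([[ 0.38120398,  0.78493451, -0.48842742],
       [ 0.92439419, -0.33126928,  0.1890927 ],
       [-0.01337561, -0.52358236, -0.85187007]]), array([ 1.13685077, -0.24908197,  1.13780446]))
top (array([[430.09948882,   0.        , 252.6800491 ],
       [  0.        , 430.09948882, 191.93245219],
       [  0.        ,   0.        ,   1.        ]]), array([[ 2.80306558e-02, -9.85054626e-01,  1.69946071e-01],
       [-9.99593685e-01, -2.85018284e-02, -3.32996349e-04],
       [ 5.17179334e-03, -1.69867685e-01, -9.85453308e-01]]), array([ 0.39642081, -0.02596251,  1.11553365]))
wrist (array([[302.85176553,   0.        , 252.67508778],
       [  0.        , 302.85176553, 193.21704276],
       [  0.        ,   0.        ,   1.        ]]), array([[ 0.29661846, -0.92228677, -0.24779952],
       [-0.95499401, -0.28699738, -0.07495964],
       [-0.00198353,  0.25888147, -0.96590706]]), array([ 0.24875454, -0.57801747,  0.37417378]))
```

View pics/top0b.png

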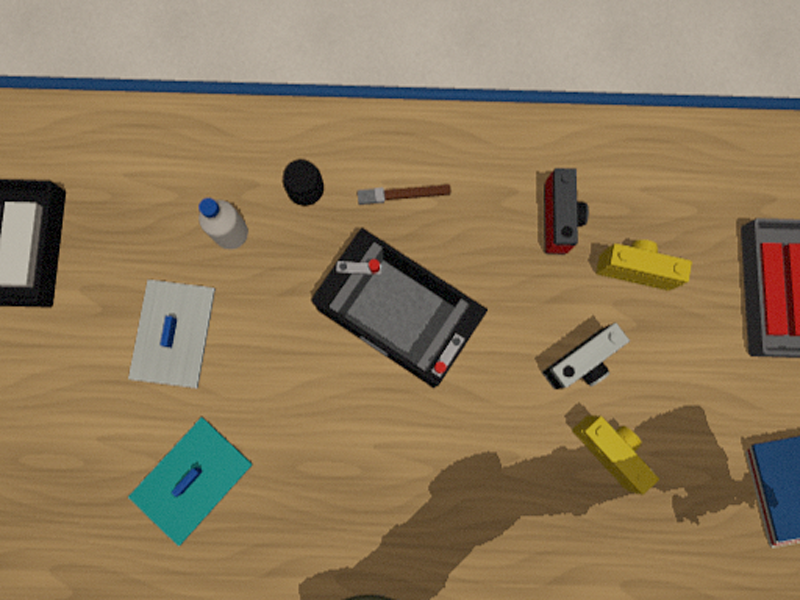

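View pics/scene0b.png

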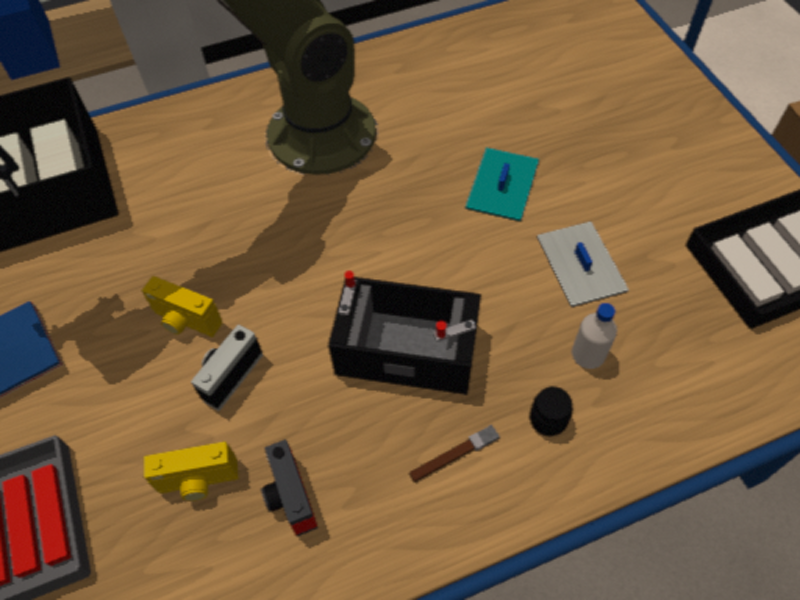

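In the 800×600 top view I see these:
- **Case:** black, at about (400,308). Its studs are at (375,266), pointing inward and in the way, and (440,367), along the rim.
- **Camera candidates:** silver/black (587,357), two yellow (645,265) and (615,455), and red/grey-topped (563,210). By the description I choose (587,357).
- **Lid candidates:** aluminium (172,333) and turquoise (190,480). I choose (172,333).

The scene view agrees: camera at (228,365), lid at (583,262).

Run:
```python
from h import *
s=telemetry.read_state()
ims={n:cv2.imread(f"pics/{n}0.png") for n in("top","scene")};C={n:cam(n,s) for n in ims}
obs={}
for n,im in ims.items():
    hsv=cv2.cvtColor(im,cv2.COLOR_BGR2HSV);h,S,v=cv2.split(hsv)
    masks={'red':(((h<8)|(h>172))&(S>170)&(v>120)),'silver':((S<50)&(v>125)),'blue':((h>105)&(h<125)&(S>130)&(v>60)),'black':(v<45)}
    for k,m in masks.items():
        m=m.astype(np.uint8)*255
        if k in('silver','black'): m=cv2.morphologyEx(m,cv2.MORPH_OPEN,np.ones((3,3)))
        for c in cv2.findContours(m,cv2.RETR_EXTERNAL,cv2.CHAIN_APPROX_NONE)[0]:
            A=cv2.contourArea(c)
            if A<(15 if k in('red','blue') else 250) : continue
            M=cv2.moments(c);cx,cy=M['m10']/M['m00'],M['m01']/M['m00']
            if A>20000: continue
            print(n,k,round(A),np.round([cx,cy],1),'box',np.round(cv2.boxPoints(cv2.minAreaRect(c)),1).tolist())
t=ims['top'];cr=cv2.resize(t[195:260,335:420],None,fx=4,fy=4,interpolation=cv2.INTER_CUBIC)
c2=cv2.resize(ims['scene'][195:270,115:175],None,fx=4,fy=4,interpolation=cv2.INTER_CUBIC)
c3=cv2.resize(t[140:255,195:320],None,fx=4,fy=4,interpolation=cv2.INTER_CUBIC)
o=np.zeros((600,800,3),np.uint8);o[:260,:340]=cr;o[260:560,:240]=c2;o[:460,300:800]=c3;o[:260,:300]=cr[:,:300]
cv2.imwrite("pics/crop1.png",o)
```

```text
top red 26 [281.3 234.7] box [[278.0, 232.0], [284.0, 232.0], [284.0, 238.0], [278.0, 238.0]]
top red 30 [239. 169.] box [[236.0, 166.0], [242.0, 166.0], [242.0, 172.0], [236.0, 172.0]]
top red 224 [508.8 179.4] box [[505.0, 156.0], [511.0, 156.0], [511.0, 214.0], [505.0, 214.0]]
top red 655 [495.6 184.5] box [[487.3999938964844, 156.0], [499.8999938964844, 155.1999969482422], [503.70001220703125, 213.0], [491.29998779296875, 213.8000030517578]]
top silver 700 [377.7 227. ] box [[353.0, 235.6999969482422], [393.79998779296875, 205.89999389648438], [402.70001220703125, 218.10000610351562], [362.0, 247.89999389648438]]
top silver 2714 [109.4 213.2] box [[81.80000305175781, 241.89999389648438], [93.5, 176.39999389648438], [136.60000610351562, 184.10000610351562], [124.9000015258789, 249.60000610351562]]
top silver 276 [140.6 141.4] box [[125.4000015258789, 139.8000030517578], [144.5, 126.5999984741211], [155.1999969482422, 141.89999389648438], [136.10000610351562, 155.1999969482422]]
top silver 970 [ 10.  154.8] box [[-3.4000000953674316, 181.5], [2.5999999046325684, 127.5], [22.7000007
[... 5424 characters left out ...]
 [172.6999969482422, 228.3000030517578], [136.6999969482422, 262.20001220703125]]
scene black 3734 [256.5 215.6] box [[208.0, 239.89999389648438], [216.6999969482422, 176.0], [307.29998779296875, 188.3000030517578], [298.6000061035156, 252.1999969482422]]
scene black 1774 [475.8 165.4] box [[436.70001220703125, 149.0], [510.8999938964844, 121.69999694824219], [535.7999877929688, 189.3000030517578], [461.6000061035156, 216.60000610351562]]
scene black 4286 [ 34.1 107.9] box [[-24.100000381469727, 66.5], [52.29999923706055, 46.79999923706055], [76.5, 140.5], [0.10000000149011612, 160.3000030517578]]
scene black 5934 [197.7  45.9] box [[129.0, 0.0], [274.0, 0.0], [274.0, 110.0], [129.0, 110.0]]
```

View pics/crop1.png

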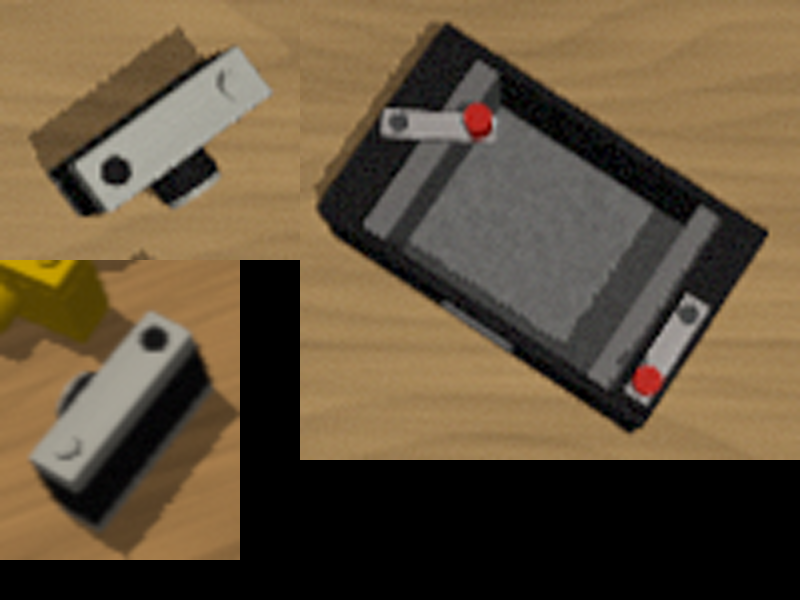

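The crop confirms the silver-topped black camera with its lens toward the lower right (top px ≈(378,227)). Button b's bar crosses the recess (pivot ≈(219,170), stud (239,169)), and button a lies along its rim (pivot ≈(292,218), stud (281,235)).

Run:
```python
from h import *
C={n:cam(n) for n in("top","scene")}
def T(n,a,b): 
    p,r=tri([ray(C["top"],a),ray(C["scene"],b)]);print(n,p.round(4),np.round(r,4));return p
T("stud inward",(239,169),(282,207.9));T("stud rim",(281.3,234.7),(223,175.1))
T("camtop",(377.7,227),(139.5,231.6));T("grip",(107.4,212),(372.8,162.2));T("lidc",(109.2,213),(371.9,168))
P=onz(C["top"],(219.1,170.1),.115);Q=onz(C["top"],(292,218.1),.115);d=Q-P
print("piv b,a",P,Q,"len",np.hypot(*d[:2]),"ctr",(P+Q)/2,"yaw(b->a)",np.arctan2(d[1],d[0]))
for nm,z,box in(("camT",.08,[[353.0,235.7],[393.8,205.9],[402.7,218.1],[362.0,247.9]]),("lidT",.008,[[81.8,241.9],[93.5,176.4],[136.6,184.1],[124.9,249.6]])):
    c=np.array([onz(C["top"],p,z) for p in box]);print(nm,c[:,:2].mean(0).round(4),"edges",[ (round(float(np.hypot(*e[:2])),4),round(float(np.arctan2(e[1],e[0])),3)) for e in (np.roll(c,-1,0)-c)])
c=np.array([onz(C["scene"],p,.08) for p in [[122.2,243.6],[148,211.6],[157.2,219],[131.4,251]]])
print("camS",c[:,:2].mean(0),[(round(float(np.hypot(*e[:2])),4),round(float(np.arctan2(e[1],e[0])),3)) for e in (np.roll(c,-1,0)-c)])
c=np.array([onz(C["top"],p,.038) for p in [[102.3,220.5],[106,202.2],[112.9,203.6],[109.2,221.8]]])
print("grip",c[:,:2].mean(0),[(round(float(np.hypot(*e[:2])),4),round(float(np.arctan2(e[1],e[0])),3)) for e in (np.roll(c,-1,0)-c)])
print(calibration("wrist")["T_tool_cam"])
s=telemetry.read_state();q=s["orientation"];print(R.from_quat([q[1],q[2],q[3],q[0]]).as_matrix().round(3))
```

```text
stud inward [0.6159 0.0059 0.1469] [0.0009 0.0009]
stud rim [ 0.4675 -0.0944  0.1467] [0.0011 0.0011]
camtop [ 0.4979 -0.3385  0.0677] [0.0047 0.0047]
grip [0.5203 0.3373 0.0378] [0.0006 0.0006]
lidc [0.5209 0.3415 0.0078] [0.0017 0.0017]
piv b,a [0.61937299 0.05508191 0.115     ] [ 0.50958828 -0.11990297  0.115     ] len 0.2065729621794725 ctr [ 0.56448063 -0.03241053  0.115     ] yaw(b->a) -2.1311163106035758
camT [ 0.4984 -0.331 ] edges [(0.1253, -0.927), (0.0359, -2.524), (0.1245, 2.212), (0.0355, 0.64)]
lidT [0.5225 0.3431] edges [(0.1721, -0.083), (0.1157, -1.72), (0.1715, 3.041), (0.1127, 1.425)]
camS [ 0.50195331 -0.34040655] [(0.1069, 2.227), (0.0349, 0.485), (0.1057, -0.927), (0.0334, -2.627)]
grip [0.52045744 0.3373274 ] [(0.0469, -0.113), (0.018, -1.742), (0.0466, 3.025), (0.0178, 1.414)]
[[-6.26527528e-04 -9.65922539e-01 -2.58830556e-01  6.57959287e-02]
 [ 9.99999792e-01 -5.65151319e-04 -3.11535861e-04  1.09214366e-03]
 [ 1.54641080e-04 -2.58830697e-01  9.65922692e-01 -1.43759927e-01]
 [ 0.00000000e+00  0.00000000e+00  0.00000000e+00  1.00000000e+00]]
[[ 0.955  0.297 -0.   ]
 [ 0.297 -0.955  0.001]
 [ 0.    -0.001 -1.   ]]
```

```bash
cat >> h.py <<'E'
def pose():
    s=telemetry.read_state();q=s["orientation"];M=R.from_quat([q[1],q[2],q[3],q[0]]).as_matrix()
    return s,np.array(s["position"]),M
def plan(p,phi,N,start=None):
    """N equal rows [shift, turn z] (tool axes) to TCP p with tool x at angle phi, pointing down"""
    s,p0,M=pose()
    f0=np.arctan2(M[1,0],M[0,0])
    if start is not None: p0,f0=np.array(start[:3]),start[3]
    w=-((phi-f0+np.pi)%(2*np.pi)-np.pi)/N
    c,sn=np.cos(f0),np.sin(f0);X=np.array([[c,sn,0],[sn,-c,0],[0,0,-1]])
    S=sum(R.from_rotvec([0,0,w*k]).as_matrix() for k in range(N))
    d=np.linalg.solve(S,X.T@(np.array(p)-p0))
    print("N",N,"shift",d.round(4),"turn",round(w,4),"from",p0.round(4),round(f0,3))
def studs(z=.143):
    s,_,_=pose();im=snapshot("wrist");h,S,v=cv2.split(cv2.cvtColor(im,cv2.COLOR_BGR2HSV))
    m=(((h<8)|(h>172))&(S>150)&(v>90)).astype(np.uint8);C=cam("wrist",s);out=[]
    for c in cv2.findContours(m,0,2)[0]:
        if cv2.contourArea(c)>40:
            M=cv2.moments(c);u=(M['m10']/M['m00'],M['m01']/M['m00']);print("red",cv2.contourArea(c),np.round(u,1),onz(C,u,z).round(4));out.append((u,ray(C,u)))
    return im,C,out
E
python3 -c "
from h import *
plan([.616,.006,.25],2.07,16)"
```

```text
N 16 shift [ 0.052   0.0095 -0.0012] turn -0.1105 from [ 0.1856 -0.5964  0.2306] 0.302
```

>>> arm_command(
  commands=[0.046,0.0085,-0.001,0,0,-0.098,0,0.046,0.0085,-0.001,0,0,-0.098,0,0.046,0.0085,-0.001,0,0,-0.098,0,0.046,0.0085,-0.001,0,0,-0.098,0,0.046,0.0085,-0.001,0,0,-0.098,0,0.046,0.0085,-0.001,0,0,-0.098,0,0.046,0.0085,-0.001,0,0,-0.098,0,0.046,0.0085,-0.001,0,0,-0.098,0],
  force=25,
)

```text
clock: 0.95
position: [0.5137, -0.4329, 0.2387]
orientation: [-0.0, 0.855, 0.518, -0.0]
contact_force: [0.1, -0.3, 0.2]
gripper_width: 0.0855
gripper_force: 0.0
```

>>> arm_command(
  commands=[0.046,0.0085,-0.001,0,0,-0.098,0,0.046,0.0085,-0.001,0,0,-0.098,0,0.046,0.0085,-0.001,0,0,-0.098,0,0.046,0.0085,-0.001,0,0,-0.098,0,0.046,0.0085,-0.001,0,0,-0.098,0,0.046,0.0085,-0.001,0,0,-0.098,0,0,0,0,0,0,0,0,0,0,0,0,0,0,0],
)

```text
clock: 1.75
position: [0.6261, -0.1801, 0.2452]
orientation: [-0.0, 0.669, 0.743, -0.0]
contact_force: [-1.1, -1.1, 0.4]
gripper_width: 0.0854
gripper_force: 0.0
```

Run:
```python
from h import *
im,C,o=studs()
cv2.imwrite("pics/w1.png",im)
plan([.616,.006,.25],2.07,3)
```

```text
red 1151.5 [308.1 255. ] [ 0.6818 -0.2329  0.143 ]
red 733.0 [61.1 63.4] [ 0.4725 -0.0958  0.143 ]
N 3 shift [ 0.0622  0.0115 -0.0017] turn -0.1323 from [ 0.6257 -0.1823  0.245 ] 1.673
```

View pics/w1.png

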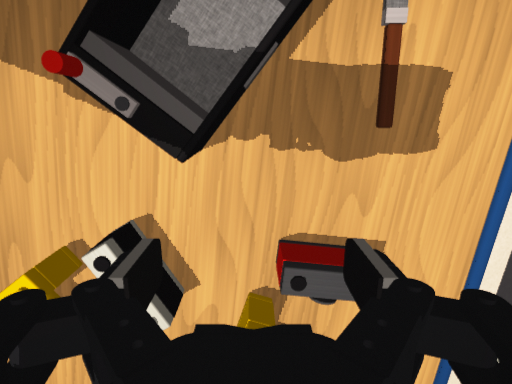

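The wrist view shows stud a at (61,63), the case's near corner at (183,160), and the silver and red cameras flanking the fingers, as expected. I continue to button b.

>>> arm_command(
  commands=[0.046,0.008,-0.001,0,0,-0.1,0,0.046,0.008,-0.001,0,0,-0.1,0,0.046,0.008,-0.001,0,0,-0.1,0,0.046,0.008,-0.001,0,0,-0.1,0,0,0,0,0,0,0,0,0,0,0,0,0,0,0],
)

```text
clock: 2.4
position: [0.6109, 0.0025, 0.2493]
orientation: [0.0, 0.509, 0.861, -0.0]
contact_force: [0.8, -0.5, -0.5]
gripper_width: 0.0856
gripper_force: 0.0
```

Run:
```python
from h import *
im,C,o=studs()
cv2.imwrite("pics/w2.png",im)
plan([.616,.006,.25],2.07,1)
for n,p in dict(stud=[.616,.006,.143],pb=[.6194,.0551,.115],pa=[.5096,-.12,.115]).items(): print(n,proj(C,p).round(1))
h,S,v=cv2.split(cv2.cvtColor(im,cv2.COLOR_BGR2HSV))
cv2.imwrite("pics/w2.png",im)
```

```text
red 542.0 [ 59.6 204. ] [ 0.4709 -0.0886  0.143 ]
red 349.5 [258.5 186.3] [0.6139 0.0077 0.143 ]
N 1 shift [ 0.0022  0.0067 -0.001 ] turn 0.0001 from [0.6112 0.0009 0.249 ] 2.07
stud [259.7 189.2]
pb [288.7 137.3]
pa [103.7 240.3]
```

View pics/w2.png

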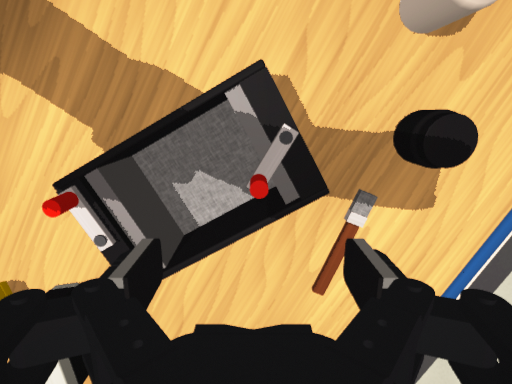

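Pivots are at (286,137) and (100,240), and stud b is at (259,187) between the fingers. This agrees within 3 px, so I grasp stud b.

>>> arm_command(
  commands=[0.002,0.0055,0.042,0,0,0,0,0,0,0.042,0,0,0,0,0,0,0.042,0,0,0,0,0,0,0,0,0,0,1,0,0,0,0,0,0,1,0,0,0,0,0,0,1,0,0,0,0,0,0,1,0,0,0,0,0,0,1],
  force=25,
)

```text
clock: 3.25
position: [0.6156, 0.0074, 0.1251]
orientation: [0.001, 0.509, 0.861, 0.0]
contact_force: [-0.3, -0.1, 5.4]
gripper_width: 0.0146
gripper_force: 24.6
```

Run:
```python
from h import *
s,p,M=pose();print(s["gripper_width"],s["gripper_force"],p,s["contact_force"])
C=cam("top")
W=dict(pb=(286,137),pa=(100,240))
# wrist pose at w2
q=[0,.509,.861,0];st=dict(position=[.6112,.0009,.249],orientation=q/np.linalg.norm(q));Cw=cam("wrist",st)
a=onz(Cw,W["pa"],.115);b=onz(Cw,W["pb"],.115);d=a-b;print("wrist pb",b,"pa",a,np.hypot(*d[:2]),np.arctan2(d[1],d[0]),(a+b)/2)
pb=(b+[.6194,.0551,.115])/2
# arc rows from here
f=np.arctan2(M[1,0],M[0,0]);X=np.array([[np.cos(f),np.sin(f)],[np.sin(f),-np.cos(f)]])
v0=p[:2]-pb[:2];print("r",np.hypot(*v0),"q",np.arctan2(v0[1],v0[0])+2.131)
prev=v0
for k in range(1,9):
    a=np.arctan2(v0[1],v0[0]);r=np.hypot(*v0);r2=r+(0.048-r)*k/8;th=a+(1.64-2.131-a)*k/8;v=r2*np.array([np.cos(th),np.sin(th)]);print((X.T@(v-prev)).round(4));prev=v
```

```text
0.014636834639372159 24.61443990468979 [0.61564231 0.00737781 0.12507614] [-0.3392587  -0.13766487  5.44447608]
wrist pb [0.61732196 0.05271447 0.115     ] pa [ 0.50682104 -0.12278263  0.115     ] 0.20738776747178647 -2.1327290587507672 [ 0.5620715  -0.03503408  0.115     ]
r 0.04660877787541586 q 0.5018411086239254
[-0.0033  0.0058]
[-0.0024  0.0062]
[-0.0015  0.0065]
[-0.0006  0.0067]
[0.0004 0.0067]
[0.0013 0.0066]
[0.0023 0.0064]
[0.0032 0.006 ]
```

>>> arm_command(
  commands=[-0.0033,0.0058,0,0,0,0,1,-0.0024,0.0062,0,0,0,0,1,-0.0015,0.0065,0,0,0,0,1,-0.0006,0.0067,0,0,0,0,1,0.0004,0.0067,0,0,0,0,1,0.0013,0.0066,0,0,0,0,1,0.0023,0.0064,0,0,0,0,1,0.0032,0.006,0,0,0,0,1],
)

```text
clock: 4.05
position: [0.6605, 0.0298, 0.1249]
orientation: [0.001, 0.51, 0.86, -0.001]
contact_force: [-5.1, -0.7, 6.7]
gripper_width: 0.0149
gripper_force: 24.9
```

>>> arm_command(
  commands=[0,0,0,0,0,0,1,0,0,0,0,0,0,0,0,0,0,0,0,0,0,0,0,0,0,0,0,0,0,0,-0.05,0,0,0,0,0,0,-0.05,0,0,0,0,0,0,-0.03,0,0,0,0,0,0,0,0,0,0,0],
)

```text
clock: 4.85
position: [0.6615, 0.0328, 0.2586]
orientation: [0.003, 0.509, 0.861, 0.003]
contact_force: [0.3, 0.7, 0.7]
gripper_width: 0.0853
gripper_force: 0.0
```

Run:
```python
from h import *
im,C,o=studs();s,p,M=pose();print(p)
cv2.imwrite("pics/w3.png",im)
im=snapshot("top");h,S,v=cv2.split(cv2.cvtColor(im,cv2.COLOR_BGR2HSV));m=(((h<8)|(h>172))&(S>150)&(v>90)).astype(np.uint8);m[:,400:]=0
for c in cv2.findContours(m,0,2)[0]:
    if cv2.contourArea(c)>8: M=cv2.moments(c);print(onz(cam("top"),(M['m10']/M['m00'],M['m01']/M['m00']),.143))
plan([.4995,-.334,.25],2.214,10)
plan([.4995,-.334,.25],2.214,8)
```

```text
red 300.5 [  9.3 200.9] [ 0.479  -0.0814  0.143 ]
red 316.5 [250.6 183.3] [0.6591 0.0355 0.143 ]
[0.6604598  0.03220212 0.25565214]
[ 0.67701326 -0.26031502  0.143     ]
N 10 shift [-0.0223 -0.0332  0.0004] turn -0.014 from [0.6596 0.0317 0.2536] 2.074
N 8 shift [-0.0279 -0.0414  0.0005] turn -0.0175 from [0.6596 0.0317 0.2536] 2.074
```

>>> arm_command(
  commands=[-0.028,-0.041,0,0,0,-0.0175,0,-0.028,-0.041,0,0,0,-0.0175,0,-0.028,-0.041,0,0,0,-0.0175,0,-0.028,-0.041,0,0,0,-0.0175,0,-0.028,-0.041,0,0,0,-0.0175,0,-0.028,-0.041,0,0,0,-0.0175,0,-0.028,-0.041,0,0,0,-0.0175,0,-0.028,-0.041,0,0,0,-0.0175,0],
)

```text
clock: 5.75
position: [0.5003, -0.3344, 0.2515]
orientation: [-0.001, 0.447, 0.894, 0.0]
contact_force: [0.5, 0.1, -0.4]
gripper_width: 0.0853
gripper_force: 0.0
```

>>> arm_command(
  commands=[0,0,0,0,0,0,0,0,0,0,0,0,0,0,0,0,0,0,0,0,0],
)

```text
clock: 6.05
position: [0.5025, -0.3312, 0.2523]
orientation: [-0.001, 0.447, 0.895, 0.001]
contact_force: [0.0, 0.3, 0.6]
gripper_width: 0.0851
gripper_force: 0.0
```

Run:
```python
from h import *
s,p,M=pose();im=snapshot("wrist");cv2.imwrite("pics/w4.png",im);C=cam("wrist",s);print(p,M[:,2])
h,S,v=cv2.split(cv2.cvtColor(im,cv2.COLOR_BGR2HSV))
m=((S<50)&(v>110)).astype(np.uint8);m=cv2.morphologyEx(m,cv2.MORPH_OPEN,np.ones((3,3)))
for c in cv2.findContours(m,0,1)[0]:
    A=cv2.contourArea(c)
    if A<600: continue
    b=cv2.boxPoints(cv2.minAreaRect(c));q=np.array([onz(C,x,.08) for x in b]);print(A,b.round(0).tolist(),q[:,:2].mean(0).round(4),[(round(float(np.hypot(*e[:2])),4),round(float(np.arctan2(e[1],e[0])),3)) for e in (np.roll(q,-1,0)-q)])
    t=C_=None
    c0=b.mean(0);print("tri w/ top",tri([ray(C,c0),ray(cam("top"),(377.9,226.9))]))
```

```text
[ 0.50245798 -0.33119553  0.25228876] [-0.00105828  0.00201541 -0.99999741]
3655.5 [[230.0, 112.0], [264.0, 112.0], [264.0, 227.0], [230.0, 227.0]] [ 0.4959 -0.3324] [(0.0343, 0.644), (0.1236, -0.917), (0.0378, -2.498), (0.1236, 2.196)]
tri w/ top (array([ 0.49558612, -0.32906911,  0.08574529]), [np.float64(0.001993675842998749), np.float64(0.0019936758429987367)])
```

View pics/w4.png

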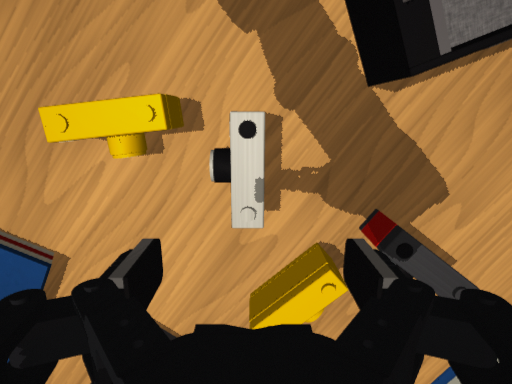

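The wrist view shows the silver camera at (247,170), square to the gripper, lens to the left, with the dials and bystanders clear of the fingers. The heights agree (81–86 mm against 80–85).

>>> arm_command(
  commands=[0.003,-0.005,0.045,0,0,0,0,0,0,0.045,0,0,0,0,0,0,0.045,0,0,0,0,0,0,0.04,0,0,0,0,0,0,0.015,0,0,0,0,0,0,0.007,0,0,0,0,0,0,0,0,0,0,0,0,0,0,0,0,0,0],
)

```text
clock: 6.9
position: [0.498, -0.3334, 0.0581]
orientation: [0.001, 0.447, 0.894, -0.0]
contact_force: [0.8, 0.9, 0.6]
gripper_width: 0.0855
gripper_force: 0.0
```

```bash
python3 -c "
from h import *
s,p,M=pose();print(p,s['contact_force']);plan([.4967,-.332,.0555],2.214,1)"
```

```text
[ 0.49800014 -0.33337408  0.05809594] [0.78503715 0.86524751 0.63130936]
N 1 shift [ 0.0019 -0.0002  0.0026] turn 0.0002 from [ 0.498  -0.3334  0.0581] 2.214
```

>>> arm_command(
  commands=[0.001,0,0.002,0,0,0,0.3,0,0,0,0,0,0,0.5,0,0,0,0,0,0,1,0,0,0,0,0,0,1,0,0,0,0,0,0,1,0,0,0,0,0,0,1,0,0,-0.005,0,0,0,1,0,0,-0.01,0,0,0,1],
  force=70,
)

```text
clock: 7.7
position: [0.4949, -0.3322, 0.0686]
orientation: [-0.001, 0.447, 0.894, 0.0]
contact_force: [0.3, 0.9, -4.2]
gripper_width: 0.0349
gripper_force: 70.2
```

>>> arm_command(
  commands=[0,0,-0.03,0,0,0,1,0,0,-0.04,0,0,0,1,0,0,-0.04,0,0,0,1,0,0,-0.04,0,0,0,1,0,0,-0.03,0,0,0,1,0,0,0,0,0,0,1,0,0,0,0,0,0,1,0,0,0,0,0,0,1],
)

```text
clock: 8.5
position: [0.4948, -0.3323, 0.2476]
orientation: [-0.002, 0.447, 0.894, -0.0]
contact_force: [-0.1, -0.8, -4.9]
gripper_width: 0.0347
gripper_force: 71.0
```

Run:
```python
from h import *
s,p,M=pose();print(p,s['contact_force'],s['gripper_width'],s["gripper_force"]);im=snapshot("wrist");im2=snapshot("scene")
o=np.hstack([im,cv2.resize(im2[60:330,80:360],(398,384))])[:, :800];cv2.imwrite("pics/w5.png",o)
# camera x -> case: toolx phi 1.011 ; lens side known
plan([.5633,-.0337,.25],1.011,10)
```

```text
[ 0.49482196 -0.3323247   0.24762942] [-0.11442055 -0.76714571 -4.93186134] 0.03468288907695131 71.02755948901176
N 10 shift [ 0.0308  0.0104 -0.0002] turn 0.1203 from [ 0.4951 -0.3323  0.2475] 2.214
```

View pics/w5.png

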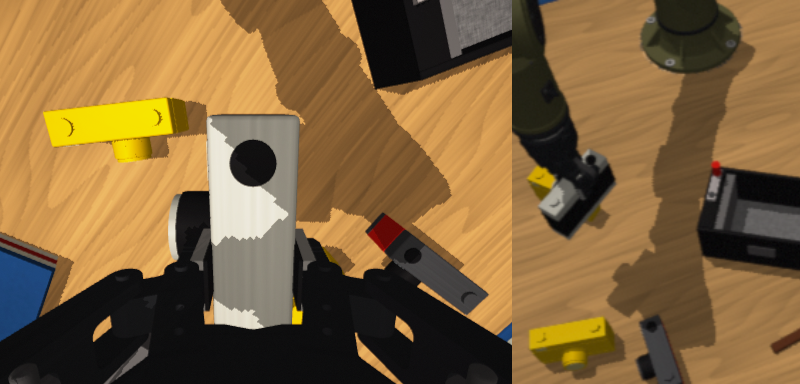

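The camera is held upright and square, with its far end at (253,115) and the lens left. I'll compute its offset along tool x and go to the case.

Run:
```python
from h import *
s,p,M=pose();C=cam("wrist",s)
e=onz(C,(253,115),p[2]+.0264);print("front edge in tool",(M.T@(e-p)).round(4))
l=onz(C,(208,200),p[2]+.0264);r=onz(C,(298,200),p[2]+.0264);print((M.T@(l-p)).round(4),(M.T@(r-p)).round(4))
```

```text
front edge in tool [ 0.063   0.0003 -0.0262]
[ 0.0298 -0.0179 -0.0263] [ 0.0298  0.0184 -0.0263]
```

```bash
python3 -c "
from h import *
plan([.570,-.038,.25],1.010,10)"
```

```text
N 10 shift [ 0.0303  0.0111 -0.0002] turn 0.1204 from [ 0.4951 -0.3323  0.2475] 2.214
```

>>> arm_command(
  commands=[0.03,0.011,0,0,0,0.12,1,0.03,0.011,0,0,0,0.12,1,0.03,0.011,0,0,0,0.12,1,0.03,0.011,0,0,0,0.12,1,0.03,0.011,0,0,0,0.12,1,0.03,0.011,0,0,0,0.12,1,0.03,0.011,0,0,0,0.12,1,0.03,0.011,0,0,0,0.12,1],
)

```text
clock: 9.4
position: [0.527, -0.087, 0.2484]
orientation: [-0.001, 0.811, 0.585, -0.001]
contact_force: [0.8, 0.1, -3.9]
gripper_width: 0.0348
gripper_force: 71.0
```

>>> arm_command(
  commands=[0.03,0.011,0,0,0,0.12,1,0.03,0.011,0,0,0,0.12,1,0,0,0,0,0,0,1,0,0,0,0,0,0,1,0,0,0,0,0,0,1],
)

```text
clock: 9.9
position: [0.5692, -0.0418, 0.2484]
orientation: [-0.0, 0.874, 0.486, -0.001]
contact_force: [0.1, -0.3, -3.5]
gripper_width: 0.0345
gripper_force: 71.1
```

Run:
```python
from h import *
s,p,M=pose();print(p,s['contact_force'],s['gripper_width'],M[:,2]);plan([.570,-.038,.25],1.010,1)
im,C,o=studs()
for n,q in dict(pb=[.6184,.0539,.115],pa=[.5083,-.1214,.115]).items(): print(n,proj(C,q).round(1))
im2=snapshot("scene");im3=snapshot("top")
cv2.imwrite("pics/w6.png",np.hstack([im,cv2.resize(im3[130:270,180:320],(288,288)) if 0 else cv2.copyMakeBorder(cv2.resize(im2[100:280,190:334],(288,360)),0,24,0,0,0)]))
```

```text
[ 0.56915145 -0.04180985  0.24838696] [ 0.13691837 -0.31833025 -3.54792813] 0.0345041670838822 [-2.16394359e-03 -5.48998746e-04 -9.99997508e-01]
N 1 shift [ 0.0037 -0.0013 -0.0016] turn 0.0041 from [ 0.5692 -0.0418  0.2484] 1.014
red 2842.0 [460.6 258.1] [ 0.6961 -0.1945  0.143 ]
red 483.5 [299.6  49.1] [0.6585 0.0329 0.143 ]
pb [241.3  60.1]
pa [242.6 278.2]
```

View pics/w6.png

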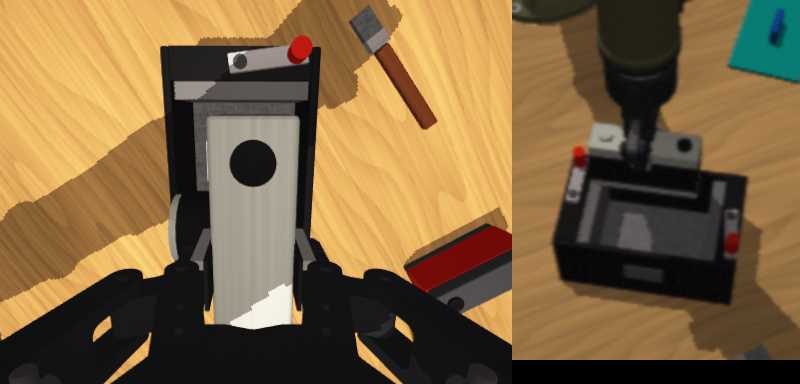

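The camera hangs over the pocket, square to it. Button b's pivot shows at (239,61), within 2 px of the prediction. I lower it.

>>> arm_command(
  commands=[0.0035,-0.001,0.03,0,0,0.004,1,0,0,0.035,0,0,0,1,0,0,0.035,0,0,0,1,0,0,0.03,0,0,0,1,0,0,0.025,0,0,0,1,0,0,0.012,0,0,0,1,0,0,0,0,0,0,1,0,0,0,0,0,0,1],
)

```text
clock: 10.85
position: [0.5716, -0.0375, 0.0833]
orientation: [0.0, 0.875, 0.484, 0.001]
contact_force: [-0.1, -0.5, -3.6]
gripper_width: 0.0347
gripper_force: 71.0
```

```bash
python3 -c "
from h import *
s,p,M=pose();print(p,s['contact_force'],s['gripper_width']);plan([.570,-.038,.06],1.010,1)"
```

```text
[ 0.57164393 -0.0375032   0.08326948] [-0.12967665 -0.4585999  -3.62886008] 0.03467393552623193
N 1 shift [-0.0013 -0.0011  0.0233] turn -0.0006 from [ 0.5716 -0.0375  0.0833] 1.009
```

>>> arm_command(
  commands=[-0.001,-0.001,0.006,0,0,0,1,0,0,0.005,0,0,0,1,0,0,0.004,0,0,0,1,0,0,0.003,0,0,0,1,0,0,0.002,0,0,0,1,0,0,0.002,0,0,0,1,0,0,0.0015,0,0,0,1,0,0,0,0,0,0,1],
)

```text
clock: 11.65
position: [0.5697, -0.0376, 0.061]
orientation: [0.001, 0.875, 0.484, 0.0]
contact_force: [-6.9, -2.0, 18.4]
gripper_width: 0.0346
gripper_force: 73.8
```

>>> arm_command(
  commands=[0,0,-0.001,0,0,0,1,0,0,0,0,0,0,0.42,0,0,0,0,0,0,0.42,0,0,0,0,0,0,0.42,0,0,0,0,0,0,0.42,0,0,-0.02,0,0,0,0.42,0,0,-0.04,0,0,0,0.42,0,0,-0.05,0,0,0,0.42],
)

```text
clock: 12.45
position: [0.5684, -0.0377, 0.1693]
orientation: [-0.001, 0.875, 0.484, -0.002]
contact_force: [1.4, -0.6, 0.6]
gripper_width: 0.0494
gripper_force: 0.0
```

>>> arm_command(
  commands=[0,0,-0.04,0,0,0,0.42,0,0,-0.04,0,0,0,0.42,-0.03,0,0,0,0,0,0.42,-0.03,0,0,0,0,0,0.42,0,0,0,0,0,0,0.42,0,0,0,0,0,0,0.42],
)

```text
clock: 13.05
position: [0.5375, -0.089, 0.2498]
orientation: [0.0, 0.876, 0.483, 0.0]
contact_force: [0.2, 0.2, 0.8]
gripper_width: 0.0495
gripper_force: 0.0
```

Run:
```python
from h import *
im,C,o=studs();s,p,M=pose();print(p)
cv2.imwrite("pics/w7.png",im)
for n,q in dict(pb=[.6184,.0539,.115],pa=[.5083,-.1214,.115]).items(): print(n,proj(C,q).round(1))
plan([.521,.339,.25],-.083+np.pi/2-np.pi/2,12)
```

```text
red 167.5 [189.9 227.6] [ 0.4736 -0.0883  0.143 ]
red 2663.0 [463.2 219. ] [ 0.6808 -0.2096  0.143 ]
[ 0.53792544 -0.08799167  0.24980333]
pb [241.5 -15.4]
pa [244.  226.1]
N 12 shift [ 0.0169 -0.0334 -0.    ] turn 0.0911 from [ 0.5379 -0.088   0.2498] 1.01
```

View pics/w7.png

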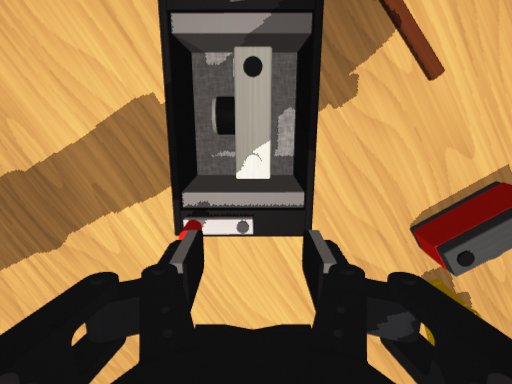

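The camera stands upright in the pocket at (253,112), with its lens left and ledges at rows ~22 and ~200. Next I refine the case centre from the ledges' inner edges and go to the lid.

Run:
```python
from h import *
s,p,M=pose();C=cam("wrist",s)
q=np.array([onz(C,u,.096) for u in[(172.5,33),(311.5,33),(304,192),(184,193)]])[:,:2]
print("ledges",q.mean(0).round(4),"lenx",np.linalg.norm((q[0]+q[1]-q[2]-q[3])/2),"widths",np.linalg.norm(q[0]-q[1]),np.linalg.norm(q[2]-q[3]));d=(q[0]+q[1]-q[2]-q[3]);print("yaw",np.arctan2(d[1],d[0]))
pa=onz(C,(242.5,227),.115);print("pa",pa, "-> ctr",pa[:2]+.103*np.array([np.cos(1.01),np.sin(1.01)]))
t=cam("top")
plan([.521,.339,.25],-.1,12)
```

```text
ledges [ 0.5628 -0.0331] lenx 0.1470401414367332 widths 0.12388413751137123 0.12199102261341528
yaw 1.0137075515085932
pa [ 0.50699215 -0.12033821  0.115     ] -> ctr [ 0.56177381 -0.03311453]
N 12 shift [ 0.0167 -0.0336 -0.    ] turn 0.0925 from [ 0.5379 -0.088   0.2498] 1.01
```

>>> arm_command(
  commands=[0.0165,-0.0335,0,0,0,0.0925,0.3,0.0165,-0.0335,0,0,0,0.0925,0,0.0165,-0.0335,0,0,0,0.0925,0,0.0165,-0.0335,0,0,0,0.0925,0,0.0165,-0.0335,0,0,0,0.0925,0,0.0165,-0.0335,0,0,0,0.0925,0,0.0165,-0.0335,0,0,0,0.0925,0,0.0165,-0.0335,0,0,0,0.0925,0],
)

```text
clock: 13.9
position: [0.4708, 0.1991, 0.2499]
orientation: [-0.0, 0.991, 0.134, 0.0]
contact_force: [0.4, -0.3, -0.1]
gripper_width: 0.0852
gripper_force: 0.0
```

>>> arm_command(
  commands=[0.0165,-0.0335,0,0,0,0.0925,0,0.0165,-0.0335,0,0,0,0.0925,0,0.0165,-0.0335,0,0,0,0.0925,0,0.0165,-0.0335,0,0,0,0.0925,0,0,0,0,0,0,0,0,0,0,0,0,0,0,0,0,0,0,0,0,0,0],
)

```text
clock: 14.6
position: [0.5188, 0.3364, 0.2495]
orientation: [0.0, 0.999, -0.049, -0.0]
contact_force: [0.1, -2.2, -0.2]
gripper_width: 0.0854
gripper_force: 0.0
```

```bash
cat > lid.py <<'E'
from h import *
s,p,M=pose();im=snapshot("wrist");C=cam("wrist",s);print(p,s["qpos"].round(2),"phi",np.arctan2(M[1,0],M[0,0]).round(3),M[:,2].round(4))
h,S,v=cv2.split(cv2.cvtColor(im,cv2.COLOR_BGR2HSV))
cv2.imwrite("pics/w8.png",im)
m=((h>100)&(h<130)&(S>110)&(v>40)).astype(np.uint8)
for k,mm,z in(("blue",m,.038),("lid",((S<50)&(v>90)).astype(np.uint8)|m,.008)):
  for c in cv2.findContours(mm,0,1)[0]:
    A=cv2.contourArea(c)
    if A<150: continue
    b=cv2.boxPoints(cv2.minAreaRect(c));q=np.array([onz(C,x,z) for x in b]);print(k,A,b.round(0).tolist(),q[:,:2].mean(0).round(4),[(round(float(np.hypot(*e[:2])),4),round(float(np.arctan2(e[1],e[0])),3)) for e in (np.roll(q,-1,0)-q)])
E
python3 lid.py
```

```text
[0.51877769 0.33639629 0.24947266] [-0.38  0.5  -0.38  1.49  0.19  1.2  -2.46] phi -0.099 [-7.e-04 -8.e-04 -1.e+00]
blue 220.5 [[291.0, 323.0], [294.0, 305.0], [315.0, 309.0], [313.0, 326.0]] [0.3106 0.2872] [(0.0281, -0.195), (0.0297, -1.841), (0.0282, 2.966), (0.0303, 1.298)]
blue 367.0 [[243.0, 146.0], [252.0, 146.0], [252.0, 188.0], [243.0, 188.0]] [0.5219 0.3413] [(0.0105, -1.67), (0.0505, 3.041), (0.0109, 1.471), (0.0505, -0.108)]
lid 220.5 [[291.0, 323.0], [294.0, 305.0], [315.0, 309.0], [313.0, 326.0]] [0.2875 0.2836] [(0.0304, -0.195), (0.0322, -1.841), (0.0306, 2.966), (0.0328, 1.298)]
lid 11198.0 [[202.0, 97.0], [294.0, 97.0], [294.0, 226.0], [202.0, 226.0]] [0.5195 0.3414] [(0.1116, -1.67), (0.1671, 3.077), (0.1248, 1.471), (0.1671, -0.143)]
lid 2855.5 [[-0.0, 0.0], [39.0, 0.0], [39.0, 132.0], [0.0, 132.0]] [0.6604 0.5992] [(0.0438, -1.67), (0.1481, 2.861), (0.0486, 1.471), (0.149, -0.313)]
```

>>> arm_command(
  commands=[0.002,-0.004,0.045,0,0,0,0.3,0,0,0.05,0,0,0,0.5,0,0,0.05,0,0,0,0.5,0,0,0.045,0,0,0,0.5,0,0,0.028,0,0,0,0.5,0,0,0.015,0,0,0,0.5,0,0,0,0,0,0,0.5,0,0,0,0,0,0,0.5],
)

```text
clock: 15.45
position: [0.5225, 0.3408, 0.0182]
orientation: [-0.001, 0.999, -0.05, 0.001]
contact_force: [-0.2, -0.2, 0.1]
gripper_width: 0.0425
gripper_force: 0.0
```

>>> arm_command(
  commands=[0,0,0.001,0,0,0,0.7,0,0,0,0,0,0,1,0,0,0,0,0,0,1,0,0,0,0,0,0,1,0,0,0,0,0,0,1,0,0,0,0,0,0,1],
  force=60,
)

```text
clock: 16.05
position: [0.5226, 0.3412, 0.0176]
orientation: [-0.001, 0.999, -0.05, 0.001]
contact_force: [-0.8, -0.4, 5.9]
gripper_width: 0.0107
gripper_force: 60.8
```

```bash
python3 lid.py; python3 -c "
from h import *
s,p,M=pose();print(s['contact_force'],s['gripper_width'],s['gripper_force'])"
```

```text
[0.52261537 0.34123551 0.01762871] [-0.43  0.74 -0.3   1.74  0.32  0.71 -2.58] phi -0.1 [ 0.0026  0.0016 -1.    ]
blue 2763.0 [[240.0, 200.0], [266.0, 200.0], [266.0, 316.0], [240.0, 316.0]] [0.524  0.3402] [(0.011, -1.671), (0.0571, 3.052), (0.0123, 1.471), (0.0571, -0.112)]
lid 40758.0 [[134.0, 80.0], [371.0, 80.0], [371.0, 329.0], [134.0, 329.0]] [0.5337 0.3395] [(0.1131, -1.672), (0.1401, 3.14), (0.1411, 1.471), (0.1404, -0.201)]
[-0.06917789 -1.27269754  7.97154391] 0.010754911496545333 60.80139756202698
```

>>> arm_command(
  commands=[0,0,-0.01,0,0,0,1,0,0,-0.02,0,0,0,1,0,0,-0.04,0,0,0,1,0,0,-0.05,0,0,0,1,0,0,-0.05,0,0,0,1,0,0,-0.04,0,0,0,1,0,0,-0.02,0,0,0,1,0,0,0,0,0,0,1],
)

```text
clock: 16.9
position: [0.5224, 0.3415, 0.2499]
orientation: [-0.002, 0.999, -0.05, 0.003]
contact_force: [-0.8, 0.0, -1.8]
gripper_width: 0.0107
gripper_force: 59.6
```

```bash
cat > held.py <<'E'
from h import *
s,p,M=pose();im=snapshot("wrist");C=cam("wrist",s);print(p,s['contact_force'],s['gripper_width'],s["qpos"].round(2),M[:,2].round(4))
g=cv2.cvtColor(im,cv2.COLOR_BGR2HSV);h,S,v=cv2.split(g)
m=((S<60)&(v>90)).astype(np.uint8);m=cv2.morphologyEx(m,cv2.MORPH_OPEN,np.ones((5,5)))
c=max(cv2.findContours(m,0,1)[0],key=cv2.contourArea)[:,0];print("bbox",cv2.boundingRect(c))
def tool(u,dz): 
    o,d=ray(C,u);o=M.T@(o-p);d=M.T@d;return o+d*(dz-o[2])/d[2]
zt=.0176-.008
for r in(100,140,180): 
    x=np.where(m[r])[0]; print(r,x.min(),x.max(),tool((x.min(),r),zt).round(4),tool((x.max()+1,r),zt).round(4))
for u in(180,250,320):
    y=np.where(m[:,u])[0];print("far",u,y.min(),tool((u,y.min()),zt).round(4))
cv2.imwrite("pics/w9.png",im)
E
python3 held.py; python3 -c "
from h import *
plan([.5628,-.0333,.25],1.012,12)"
```

```text
[0.52244617 0.34149628 0.24994815] [-0.75478259  0.03543813 -1.7700388 ] 0.010679078886914058 [-0.38  0.5  -0.39  1.48  0.2   1.19 -2.47] [ 0.0054  0.0037 -1.    ]
bbox (135, 80, 237, 196)
100 0 369 [ 0.0719 -0.1216  0.0096] [0.0718 0.0576 0.0096]
140 140 366 [ 0.0527 -0.0556  0.0096] [0.0526 0.058  0.0096]
180 144 362 [ 0.0322 -0.0555  0.0096] [0.0321 0.0579 0.0096]
far 180 80 [ 0.081  -0.0338  0.0096]
far 250 80 [ 0.0809 -0.0005  0.0096]
far 320 0 [0.1146 0.031  0.0096]
N 12 shift [-0.0098  0.0315 -0.0002] turn -0.0927 from [0.5217 0.3407 0.2472] -0.1
```

>>> arm_command(
  commands=[-0.01,0.0315,0,0,0,-0.0925,1,-0.01,0.0315,0,0,0,-0.0925,1,-0.01,0.0315,0,0,0,-0.0925,1,-0.01,0.0315,0,0,0,-0.0925,1,-0.01,0.0315,0,0,0,-0.0925,1,-0.01,0.0315,0,0,0,-0.0925,1,-0.01,0.0315,0,0,0,-0.0925,1,-0.01,0.0315,0,0,0,-0.0925,1],
)

```text
clock: 17.75
position: [0.4984, 0.0812, 0.2439]
orientation: [-0.0, 0.949, 0.316, -0.002]
contact_force: [0.7, 0.5, -3.1]
gripper_width: 0.0107
gripper_force: 59.6
```

>>> arm_command(
  commands=[-0.01,0.0315,0,0,0,-0.0925,1,-0.01,0.0315,0,0,0,-0.0925,1,-0.01,0.0315,0,0,0,-0.0925,1,-0.01,0.0315,0,0,0,-0.0925,1,0,0,0,0,0,0,1,0,0,0,0,0,0,1,0,0,0,0,0,0,1],
)

```text
clock: 18.45
position: [0.5586, -0.0333, 0.2445]
orientation: [-0.001, 0.875, 0.484, -0.001]
contact_force: [-0.5, -0.5, -2.3]
gripper_width: 0.0103
gripper_force: 59.8
```

```bash
python3 held.py; python3 -c "
from h import *
plan([.563,-.0315,.20],1.012,1)
im,C,o=studs()"
```

```text
[ 0.55855349 -0.03326294  0.24454101] [-0.48820358 -0.53663781 -2.25975168] 0.010318350197377823 [ 0.41  0.43 -0.59  1.65  0.26  1.14 -0.81] [-2.6e-03  9.0e-04 -1.0e+00]
bbox (134, 79, 238, 197)
100 136 369 [ 0.0707 -0.0554  0.0096] [0.0706 0.058  0.0096]
140 139 366 [ 0.0515 -0.0558  0.0096] [0.0514 0.0584 0.0096]
180 143 362 [ 0.031  -0.0557  0.0096] [0.0309 0.0583 0.0096]
far 180 79 [ 0.0802 -0.0335  0.0096]
far 250 68 [ 0.0851 -0.0001  0.0096]
far 320 79 [0.0802 0.0332 0.0096]
N 1 shift [0.0035 0.0028 0.045 ] turn -0.0009 from [ 0.5588 -0.033   0.245 ] 1.011
red 2809.5 [467.2 263.6] [ 0.6869 -0.1913  0.143 ]
red 512.5 [317.   50.9] [0.6581 0.0333 0.143 ]
```

>>> arm_command(
  commands=[0.0035,0.003,0.03,0,0,0,1,0,0,0.03,0,0,0,1,0,0,0.03,0,0,0,1,0,0,0.017,0,0,0,1,0,0,0,0,0,0,1,0,0,0,0,0,0,1],
)

```text
clock: 19.15
position: [0.5642, -0.0321, 0.1394]
orientation: [-0.0, 0.875, 0.484, 0.0]
contact_force: [-0.5, 0.4, -1.7]
gripper_width: 0.0107
gripper_force: 59.6
```

```bash
python3 held.py; python3 -c "
from h import *
plan([.563,-.0315,.1136],1.012,1);im=cv2.imread('pics/w9.png');cv2.imwrite('pics/w9b.png',cv2.resize(im[0:260,100:420],None,fx=2.3,fy=2.3,interpolation=cv2.INTER_CUBIC))"
```

```text
[ 0.56415486 -0.03207167  0.1393544 ] [-0.48944592  0.44779879 -1.72776855] 0.010673103618196561 [ 0.37  0.54 -0.55  1.79  0.35  0.91 -0.89] [ 2.e-04  2.e-04 -1.e+00]
bbox (134, 73, 238, 203)
100 135 370 [ 0.0707 -0.0559  0.0096] [0.0706 0.0584 0.0096]
140 139 366 [ 0.0515 -0.0558  0.0096] [0.0514 0.0584 0.0096]
180 143 362 [ 0.031  -0.0557  0.0096] [0.0309 0.0583 0.0096]
far 180 79 [ 0.0802 -0.0335  0.0096]
far 250 79 [ 0.0802 -0.0001  0.0096]
far 320 12 [0.1086 0.0316 0.0096]
N 1 shift [-0.0003 -0.0017  0.0263] turn -0.0014 from [ 0.5646 -0.0322  0.1399] 1.011
```

View pics/w9b.png

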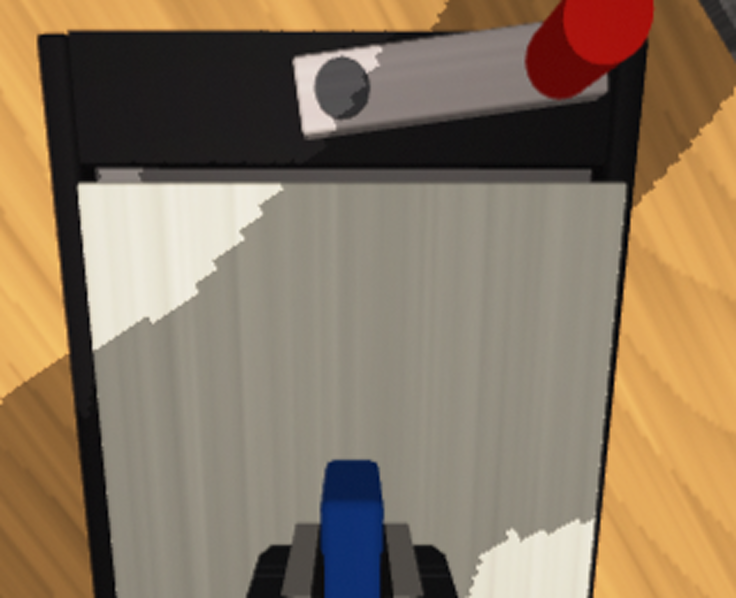

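The lid hangs just above the recess. A strip of the far ledge is visible at px row ~73–79 (u 141–357). The lid looks shifted right in the view, partly by parallax, so I compute the offset.

Run:
```python
from h import *
s,p,M=pose();C=cam("wrist",s)
def tool(u,z):
    return (M.T@(onz(C,u,z)-p)).round(4)
k=lambda x,y:(100+x/2.3,y/2.3)
print("ledge ends",tool(k(95,175),.096),tool(k(592,175),.096),"far edge",tool(k(340,168),.096))
print("rim outer corners",tool(k(68,33),.106),tool(k(645,40),.106),tool(k(340,31),.106))
print("rim sides lower", tool(k(105,590),.106))
zl=p[2]-.0096
print("lid L/R",tool(k(77,184),zl),tool(k(627,184),zl),"far",tool(k(340,183),zl))
print("pivot",tool(k(342,88),.115))
```

```text
ledge ends [ 0.0852 -0.0636  0.0439] [0.0852 0.0621 0.0441] far edge [ 0.0869 -0.0017  0.044 ]
rim outer corners [ 0.1145 -0.0634  0.034 ] [0.1131 0.0684 0.0341] [ 0.1149 -0.0014  0.034 ]
rim sides lower [-0.0247 -0.0678  0.0338]
lid L/R [ 0.0798 -0.0557  0.0096] [0.0797 0.0583 0.0097] far [ 0.0799 -0.0012  0.0097]
pivot [ 0.1012 -0.0009  0.025 ]
```

>>> arm_command(
  commands=[0.002,-0.002,0.005,0,0,0,1,0,0,0.005,0,0,0,1,0,0,0.004,0,0,0,1,0,0,0.004,0,0,0,1,0,0,0.003,0,0,0,1,0,0,0.003,0,0,0,1,0,0,0.001,0,0,0,1,0,0,0,0,0,0,1],
)

```text
clock: 20.0
position: [0.5635, -0.0301, 0.1138]
orientation: [0.0, 0.875, 0.484, 0.0]
contact_force: [-0.2, -0.5, -2.8]
gripper_width: 0.0109
gripper_force: 59.8
```

>>> arm_command(
  commands=[0,0,0.001,0,0,0,1,0,0,0.001,0,0,0,1,0,0,0,0,0,0,1],
)

```text
clock: 20.3
position: [0.5636, -0.0301, 0.1136]
orientation: [0.001, 0.875, 0.484, 0.0]
contact_force: [-5.5, -1.3, 13.6]
gripper_width: 0.0104
gripper_force: 62.1
```

>>> arm_command(
  commands=[0,0,-0.001,0,0,0,0.5,0,0,0,0,0,0,0.5,0,0,0,0,0,0,0.5,0,0,0,0,0,0,0.5,0,0,-0.02,0,0,0,0.5,0,0,-0.05,0,0,0,0.5,0,0,-0.05,0,0,0,0.5,0,0,0,0,0,0,0.5],
)

```text
clock: 21.1
position: [0.5667, -0.0291, 0.2393]
orientation: [0.003, 0.875, 0.484, 0.005]
contact_force: [0.4, 0.3, -0.4]
gripper_width: 0.0427
gripper_force: 0.0
```

Run:
```python
from h import *
s,p,M=pose();im,C,o=studs();print(p)
h,S,v=cv2.split(cv2.cvtColor(im,cv2.COLOR_BGR2HSV))
m=((S<60)&(v>70)).astype(np.uint8);m=cv2.morphologyEx(m,cv2.MORPH_OPEN,np.ones((5,5)))
for c in cv2.findContours(m,0,1)[0]:
    if cv2.contourArea(c)<1500: continue
    b=cv2.boxPoints(cv2.minAreaRect(c));q=np.array([onz(C,x,.104) for x in b]);print(b.round().tolist(),q[:,:2].mean(0).round(4),[(round(float(np.hypot(*e[:2])),4),round(float(np.arctan2(e[1],e[0])),3)) for e in (np.roll(q,-1,0)-q)])
im=snapshot("top");T=cam("top");mm=(cv2.inRange(cv2.cvtColor(im,cv2.COLOR_BGR2HSV),(0,0,100),(180,60,255)));print(proj(T,[.5628,-.0333,.104]))
print("TCP->stud a pre",end=" ");plan([.47,-.092,.25],1.012,8)
```

```text
red 120.5 [202.7 305.8] [ 0.4745 -0.0942  0.143 ]
red 2606.0 [469.6 266.4] [ 0.6952 -0.1877  0.143 ]
red 506.5 [310.   61.5] [0.6583 0.0334 0.143 ]
[ 0.56672726 -0.02905104  0.23929834]
[[180.0, 93.0], [322.0, 91.0], [324.0, 270.0], [182.0, 272.0]] [ 0.566  -0.0336] [(0.1246, -0.549), (0.1744, -2.061), (0.1452, 2.589), (0.1739, 0.962)]
[255.51918553 195.34918104]
TCP->stud a pre N 8 shift [-0.0128 -0.0058 -0.002 ] turn -0.0003 from [ 0.564  -0.0301  0.2339] 1.01
```

```bash
python3 -c "
from h import *
plan([.468,-.0945,.23],2.57,12)"
```

```text
N 12 shift [-0.0045 -0.0097  0.0003] turn -0.13 from [ 0.564  -0.0301  0.2339] 1.01
```

>>> arm_command(
  commands=[-0.0045,-0.0097,0,0,0,-0.13,0,-0.0045,-0.0097,0,0,0,-0.13,0,-0.0045,-0.0097,0,0,0,-0.13,0,-0.0045,-0.0097,0,0,0,-0.13,0,-0.0045,-0.0097,0,0,0,-0.13,0,-0.0045,-0.0097,0,0,0,-0.13,0,-0.0045,-0.0097,0,0,0,-0.13,0,-0.0045,-0.0097,0,0,0,-0.13,0],
)

```text
clock: 22.0
position: [0.4846, -0.0567, 0.2312]
orientation: [-0.001, 0.517, 0.856, -0.001]
contact_force: [-0.5, -1.0, -0.2]
gripper_width: 0.0854
gripper_force: 0.0
```

>>> arm_command(
  commands=[-0.0045,-0.0097,0,0,0,-0.13,0,-0.0045,-0.0097,0,0,0,-0.13,0,-0.0045,-0.0097,0,0,0,-0.13,0,-0.0045,-0.0097,0,0,0,-0.13,0,0,0,0,0,0,0,0,0,0,0,0,0,0,0,0,0,0,0,0,0,0],
)

```text
clock: 22.7
position: [0.467, -0.0937, 0.2324]
orientation: [-0.0, 0.283, 0.959, 0.0]
contact_force: [-0.1, 1.0, 0.2]
gripper_width: 0.085
gripper_force: 0.0
```

```bash
python3 -c "
from h import *
im,C,o=studs();print(proj(C,[.468,-.0945,.143]),proj(C,[.468,-.0945,.129]))
s,p,M=pose();print(M[:,2])
plan([.468,-.0945,.125],2.57,1)"
```

```text
red 344.0 [481.9 284.9] [0.6422 0.0291 0.143 ]
red 358.5 [250.8 193.2] [ 0.4645 -0.0942  0.143 ]
[252.88547554 196.9855606 ] [252.8747697  192.52433019]
[-2.44723171e-04  4.14992443e-04 -9.99999884e-01]
N 1 shift [-0.0012 -0.0002  0.1076] turn -0.0016 from [ 0.4671 -0.0936  0.2326] 2.568
```

>>> arm_command(
  commands=[-0.001,0,0.04,0,0,0,0,0,0,0.04,0,0,0,0,0,0,0.0275,0,0,0,0,0,0,0,0,0,0,0.5,0,0,0,0,0,0,1,0,0,0,0,0,0,1,0,0,0,0,0,0,1,0,0,0,0,0,0,1],
  force=25,
)

```text
clock: 23.55
position: [0.4686, -0.095, 0.1264]
orientation: [0.001, 0.282, 0.959, -0.0]
contact_force: [-0.3, 0.7, 6.0]
gripper_width: 0.0148
gripper_force: 24.5
```

```bash
cat > arc.py <<'E'
import sys
from h import *
px,py,q0ang,qt=map(float,sys.argv[1:5])  # pivot, world angle of q=0, target q
s,p,M=pose();f=np.arctan2(M[1,0],M[0,0]);v=p[:2]-[px,py];a=np.arctan2(v[1],v[0])
q=(a-q0ang+np.pi)%(2*np.pi)-np.pi;print(p,"q",q,"r",np.hypot(*v),"f",f,s["contact_force"],s["gripper_width"])
t=q0ang+qt;plan([px+.048*np.cos(t),py+.048*np.sin(t),p[2]],f+qt-q,16)
E
python3 arc.py .5082 -.1206 1.011 0.0
```

```text
[ 0.46857288 -0.09503507  0.12638673] q 1.5576435839159917 r 0.04715797031248563 f 2.5691176463283036 [-0.32570564  0.71271881  6.00645329] 0.014776501213463968
N 16 shift [-0.0002  0.0046  0.    ] turn 0.0974 from [ 0.4686 -0.095   0.1264] 2.569
```

>>> arm_command(
  commands=[-0.0002,0.0046,0,0,0,0.097,1,-0.0002,0.0046,0,0,0,0.097,1,-0.0002,0.0046,0,0,0,0.097,1,-0.0002,0.0046,0,0,0,0.097,1,-0.0002,0.0046,0,0,0,0.097,1,-0.0002,0.0046,0,0,0,0.097,1,-0.0002,0.0046,0,0,0,0.097,1,-0.0002,0.0046,0,0,0,0.097,1],
)

```text
clock: 24.35
position: [0.4974, -0.0754, 0.1263]
orientation: [0.001, 0.626, 0.78, -0.001]
contact_force: [-2.2, -4.3, 6.7]
gripper_width: 0.0148
gripper_force: 24.6
```

```bash
python3 arc.py .5082 -.1206 1.011 0.0
```

```text
[ 0.49739291 -0.07537589  0.12633899] q 0.7943646759506104 r 0.04649745290531572 f 1.7882617005674786 [-2.15084883 -4.30413287  6.70672268] 0.014816756127484152
N 16 shift [0.0001 0.0023 0.    ] turn 0.0496 from [ 0.4974 -0.0754  0.1263] 1.788
```

>>> arm_command(
  commands=[0,0.0046,0,0,0,0.097,1,0,0.0046,0,0,0,0.097,1,0,0.0046,0,0,0,0.097,1,0,0.0046,0,0,0,0.097,1,0,0.0046,0,0,0,0.097,1,0,0.0046,0,0,0,0.097,1,0,0.0046,0,0,0,0.097,1,0,0.004,0,0,0,0.09,1],
)

```text
clock: 25.15
position: [0.5307, -0.0815, 0.1262]
orientation: [0.001, 0.873, 0.487, -0.002]
contact_force: [-10.1, -5.9, 10.4]
gripper_width: 0.0145
gripper_force: 25.0
```

```bash
python3 arc.py .5082 -.1206 1.011 0.0
```

```text
[ 0.5306626  -0.08145585  0.12622679] q 0.03883190013770932 r 0.0451312850412472 f 1.0177756490100593 [-10.1156844   -5.86617505  10.4031681 ] 0.014491416213181958
N 16 shift [0.0002 0.0001 0.    ] turn 0.0024 from [ 0.5307 -0.0815  0.1262] 1.018
```

>>> arm_command(
  commands=[0,0,0,0,0,0,0.4,0,0,0,0,0,0,0.4,0,0,0,0,0,0,0.4,0,0,-0.04,0,0,0,0.4,0,0,-0.05,0,0,0,0.4,0,0,-0.02,0,0,0,0.4,0,0,0,0,0,0,0.4],
)

```text
clock: 25.85
position: [0.5343, -0.0775, 0.2387]
orientation: [0.002, 0.871, 0.491, 0.003]
contact_force: [-0.3, -0.2, -0.8]
gripper_width: 0.0512
gripper_force: 0.0
```

```bash
python3 -c "
from h import *
im,C,o=studs();plan([.6605,.0325,.235],2.62,12)"
```

```text
red 2634.0 [467.1 234.3] [ 0.6737 -0.2035  0.143 ]
red 363.5 [250.5 194.9] [ 0.534  -0.0777  0.143 ]
N 12 shift [0.0079 0.0135 0.0001] turn -0.1329 from [ 0.5332 -0.0778  0.2366] 1.026
```

>>> arm_command(
  commands=[0.008,0.0135,0,0,0,-0.133,0,0.008,0.0135,0,0,0,-0.133,0,0.008,0.0135,0,0,0,-0.133,0,0.008,0.0135,0,0,0,-0.133,0,0.008,0.0135,0,0,0,-0.133,0,0.008,0.0135,0,0,0,-0.133,0,0.008,0.0135,0,0,0,-0.133,0,0.008,0.0135,0,0,0,-0.133,0],
)

```text
clock: 26.7
position: [0.6399, -0.0253, 0.2331]
orientation: [-0.001, 0.5, 0.866, -0.0]
contact_force: [-0.4, -0.1, -0.8]
gripper_width: 0.0851
gripper_force: 0.0
```

>>> arm_command(
  commands=[0.008,0.0135,0,0,0,-0.133,0,0.008,0.0135,0,0,0,-0.133,0,0.008,0.0135,0,0,0,-0.133,0,0.008,0.0135,0,0,0,-0.133,0,0,0,0,0,0,0,0,0,0,0,0,0,0,0,0,0,0,0,0,0,0],
)

```text
clock: 27.4
position: [0.6593, 0.0322, 0.2345]
orientation: [-0.0, 0.259, 0.966, -0.001]
contact_force: [-0.5, 0.1, -1.0]
gripper_width: 0.0849
gripper_force: 0.0
```

```bash
python3 -c "
from h import *
im,C,o=studs();plan([.6605,.0325,.125],2.62,1)"
```

```text
red 389.0 [255.6 191.9] [0.6582 0.0349 0.143 ]
red 420.0 [ 44.2 125.2] [ 0.5324 -0.0779  0.143 ]
N 1 shift [-0.0008  0.0009  0.1098] turn -0.0028 from [0.6594 0.0321 0.2348] 2.617
```

>>> arm_command(
  commands=[0,0.0005,0.04,0,0,0,0,0,0,0.04,0,0,0,0,0,0,0.029,0,0,0,0,0,0,0,0,0,0,0.5,0,0,0,0,0,0,1,0,0,0,0,0,0,1,0,0,0,0,0,0,1,0,0,0,0,0,0,1],
  force=25,
)

```text
clock: 28.25
position: [0.6605, 0.0341, 0.1279]
orientation: [0.001, 0.258, 0.966, 0.0]
contact_force: [-0.2, -0.6, 4.9]
gripper_width: 0.0145
gripper_force: 24.4
```

```bash
python3 arc.py .6174 .0540 -2.1306 0.0
```

```text
[0.66048172 0.03408336 0.12788399] q 1.697565386107419 r 0.04746269341524308 f 2.6204276384195966 [-0.19263048 -0.61838167  4.91475308] 0.014461935448133918
N 16 shift [-0.0002 -0.0051  0.    ] turn 0.1061 from [0.6605 0.0341 0.1279] 2.62
```

>>> arm_command(
  commands=[-0.0002,-0.0051,0,0,0,0.106,1,-0.0002,-0.0051,0,0,0,0.106,1,-0.0002,-0.0051,0,0,0,0.106,1,-0.0002,-0.0051,0,0,0,0.106,1,-0.0002,-0.0051,0,0,0,0.106,1,-0.0002,-0.0051,0,0,0,0.106,1,-0.0002,-0.0051,0,0,0,0.106,1,-0.0002,-0.0051,0,0,0,0.106,1],
)

```text
clock: 29.05
position: [0.6304, 0.0079, 0.1279]
orientation: [0.001, 0.634, 0.773, 0.001]
contact_force: [-1.5, 0.4, 3.6]
gripper_width: 0.0149
gripper_force: 24.4
```

```bash
python3 arc.py .6174 .0540 -2.1306 0.0
```

```text
[0.6303615  0.00787451 0.12785629] q 0.8337441639998238 r 0.047912017004280445 f 1.7684156596650655 [-1.52534877  0.38563411  3.62371084] 0.014946445532075617
N 16 shift [-0.0001 -0.0025  0.    ] turn 0.0521 from [0.6304 0.0079 0.1279] 1.768
```

>>> arm_command(
  commands=[-0.0001,-0.005,0,0,0,0.104,1,-0.0001,-0.005,0,0,0,0.104,1,-0.0001,-0.005,0,0,0,0.104,1,-0.0001,-0.005,0,0,0,0.104,1,-0.0001,-0.005,0,0,0,0.104,1,-0.0001,-0.005,0,0,0,0.104,1,-0.0001,-0.005,0,0,0,0.104,1,-0.0001,-0.0045,0,0,0,0.1,1],
)

```text
clock: 29.85
position: [0.5915, 0.0123, 0.1278]
orientation: [0.001, 0.892, 0.453, 0.0]
contact_force: [-3.8, -2.0, 7.7]
gripper_width: 0.0147
gripper_force: 24.6
```

```bash
python3 arc.py .6174 .0540 -2.1306 0.0
```

```text
[0.59150923 0.01234237 0.12779027] q 0.0037155452312607196 r 0.04904783719699684 f 0.9402453478397252 [-3.80824415 -1.99552037  7.74942777] 0.014728072897609051
N 16 shift [ 0.0001 -0.      0.    ] turn 0.0002 from [0.5915 0.0123 0.1278] 0.94
```

>>> arm_command(
  commands=[0,0,0,0,0,0,0.4,0,0,0,0,0,0,0.4,0,0,0,0,0,0,0.4,0,0,-0.04,0,0,0,0.4,0,0,-0.05,0,0,0,0.4,-0.03,0,-0.03,0,0,0,0.4,-0.03,0,-0.02,0,0,0,0.4,0,0,0,0,0,0,0.4],
)

```text
clock: 30.65
position: [0.5566, -0.0396, 0.2693]
orientation: [0.002, 0.891, 0.453, 0.001]
contact_force: [0.4, 0.5, 0.7]
gripper_width: 0.051
gripper_force: 0.0
```

Run:
```python
from h import *
im,C,o=studs();s,p,M=pose();print(p,s["contact_force"])
r=[x for x in o]
for piv,q0,n in(((.5082,-.1206),1.011,"a"),((.6174,.054),-2.1306,"b")):
    for u,rr in r:
        x=onz(C,u,.139)[:2]-piv
        if np.hypot(*x)<.07: print(n,"q",(np.arctan2(x[1],x[0])-q0+np.pi)%(2*np.pi)-np.pi,np.hypot(*x))
h,S,v=cv2.split(cv2.cvtColor(im,cv2.COLOR_BGR2HSV));m=((h>100)&(h<130)&(S>110)&(v>40)).astype(np.uint8)
for c in cv2.findContours(m,0,1)[0]:
    if cv2.contourArea(c)<150: continue
    b=cv2.boxPoints(cv2.minAreaRect(c));q=np.array([onz(C,x,.134) for x in b]);print("grip",q[:,:2].mean(0).round(4),[(round(float(np.hypot(*e[:2])),4),round(float(np.arctan2(e[1],e[0])),3)) for e in (np.roll(q,-1,0)-q)])
    w=b.mean(0)
    t=snapshot("top");ht,St,vt=cv2.split(cv2.cvtColor(t,cv2.COLOR_BGR2HSV));mt=((ht>100)&(ht<130)&(St>110)&(vt>40)).astype(np.uint8)
    for d in cv2.findContours(mt,0,1)[0]:
        D=cv2.moments(d)
        if D['m00']>15 and 200<D['m10']/D['m00']<310 and 140<D['m01']/D['m00']<260: print("tri",tri([ray(C,w),ray(cam("top"),(D['m10']/D['m00'],D['m01']/D['m00']))]))
```

```text
red 301.5 [255.4 228.8] [ 0.535  -0.0764  0.143 ]
red 2557.5 [463.9 234.7] [ 0.6932 -0.1998  0.143 ]
red 246.5 [248.3 114.5] [0.5921 0.0126 0.143 ]
[ 0.55684981 -0.03760559  0.26777999] [1.08181528 0.74023642 0.14853113]
a q 0.01655977522991492 0.05013564447455749
b q 0.010555292952812767 0.048592372507555534
grip [ 0.5634 -0.0325] [(0.0111, -0.555), (0.0512, -2.121), (0.0116, 2.59), (0.0512, 1.01)]
```

Both buttons read about 0 rad. The lid's grip is centred on the case to within about 1 mm, with the right yaw and apparent size at its seated height. I'm handing in.

```bash
python3 -c "
from plant import order
print(order.job_done())"
```

```text
the job is handed in; nothing more can be done
None
```

I handed in the job after about 31 s: the camera stands upright in the case, the lid lies in its recess and both turnbuttons are turned inward (about 0.02 rad), but the hand-in returned no verdict.

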